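Feed the gift tins mouth up down the gravity chute

TASK

Two empty gift tins stand on edge on the chute's loading deck. Tip each one over so that its open mouth looks up, then slide it over the lip so that it runs down the chute to the stop: in the end both tins lie in the lower part of the chute, on their bottoms with the mouths up, not on top of each other. Leave the cakes and the timer where they are.

Things in the scene. Friction and masses are not known exactly. Their poses are not given: they have to be found in the camera images.
- chute: fixed gravity chute: flat white loading deck, then a bare metal slope. Origin at table height below the middle of the lip where deck and slope meet. z up; +y back along the deck, -y the way the tins run; x across. Deck 160 mm above the origin, y 0 to 280 mm, 240 mm wide between side rails 20 mm high, open at its back end; friction on tins about 0.6
- deck_middle (a point): middle of the deck's top face, 140 mm behind the lip; axes as the chute's. The tins stand at the start near the deck's centre line, about 75 mm and 205 mm behind the lip
- slope_foot (a point): middle of the slope's surface near its foot, 210 mm beyond the lip; axes as the chute's. The slope falls 30 degrees over y 0 to -230 mm, slick enough that tins run down it by themselves, 240 mm wide between walls 40 mm high, with a stop 44 mm high at its foot. A tin pushed with over half its length past the lip slides down by itself
- tin_a_center (a point): red open-topped rectangular tin, dark inside, 92 long, 62 wide, 36 deep (mm), wall 3, 90 g; at the start it stands 62 tall on a long side, its length roughly along the deck, mouth sideways. Point at the middle of its envelope. x axis points out of the mouth (rim at +18 mm, outside of bottom at -18), y along the 92, z across the 62 (up at the start). Pushed near the top on the mouth side it topples over its bottom's edge and lies mouth up
- tin_b_center (a point): second, identical tin, 92 x 62 x 36 mm, with the same axes (x out of the mouth, y along the 92, z up at the start); point at the middle of its envelope. It stands in line with tin_a, but its mouth faces the opposite way; which of the two is nearer the lip varies
- cake_choc_01: chocolate-chip ring cake, 81 mm across, 36 mm high, loose on the table to the left, far side; origin under its centre; leave alone
- cake_choc_08: chocolate-chip ring cake, 83 mm across, 34 mm high, loose on the table to the left; origin under its centre; leave alone
- timer: white pocket timer, 70x66x21 mm, loose on the table's near left; origin under its centre; leave alone

How it is judged:
At the end, for the whole second after the job is handed in: both tins lie still in the lower part of the chute (centre 85 to 220 mm beyond the lip, between its side walls, below the deck's height), mouths up (within 0.78 rad of straight up; the slope itself is 0.52 rad), side by side or one behind the other (centres over 50 mm apart) (x of tin_a_center in the frame of chute between -0.115 and 0.115 m and y of tin_a_center in the frame of chute between -0.22 and -0.085 m and z of tin_a_center in the frame of chute between 0.03 and 0.145 m and angle between each of tin_a_center, tin_b_center's own x axis and vertical below 0.78 rad and linear speed of each of tin_a, tin_b below 0.02 m/s and x of tin_b_center in the frame of chute between -0.115 and 0.115 m and y of tin_b_center in the frame of chute between -0.22 and -0.085 m and z of tin_b_center in the frame of chute between 0.03 and 0.145 m and distance between tin_a_center and tin_b_center above 0.05 m); the robot touches nothing.
It fails at once if the cake_choc_01 is pushed more than 30 mm from its place (distance of cake_choc_01 from where it was at the start of the episode above 0.03 m).
It fails at once if the cake_choc_08 is pushed more than 30 mm from its place (distance of cake_choc_08 from where it was at the start of the episode above 0.03 m).
It fails at once if the timer is pushed more than 30 mm from its place (distance of timer from where it was at the start of the episode above 0.03 m).
It also fails if it takes over 58 s, if anything falls off the work surface, if the arm or the gripper's body presses on something with over 40 N, if the wrist force passes 120 N, or if a joint passes its speed limit or range.

ROBOT

A 6-joint arm with a two-finger parallel gripper is mounted at the origin on a cart in front of the work surface, level with it; the furniture and walls round the work are solid. World frame = base frame: x ahead of the robot, y to its left, z up, the work surface at z = 0. Lengths are in m, angles in rad, forces in N, time in s.
With the tool pointing down it reaches from about 0.3 to 0.875 m from the base axis. Payload 4.2 kg.
Tool frame: the origin (TCP) lies between the finger pads; the fingertips stand 8 mm ahead of it and the grasp point (between the pads) lies 11 mm behind it; y points along the fingers, x is the direction in which the jaws open and shut, and the axes are right-handed (so a half turn about y gives the same grasp; the last joint's range is limited). The gripper opens to 85 mm and grips with 20 to 120 N. Pads are 22 mm wide; open, the fingers measure 114 mm over their backs; the gripper's body (76 mm by 85 mm) begins 54 mm behind the grasp point. The pads swing forward as they close: fully open they stand 13 mm farther back than shut.
Start: joints at [1.095, 0.32, 1.565, -0, 1.257, -0.02], TCP at [0.253, 0.516, 0.239] pointing down, gripper open.
Joint ranges: [-3.11, 3.11], [-0.84, 2.01], [0.21, 2.61], [-1.34, 4.49], [0.05, 2.63], [-2.56, 2.56]. Speed limits (rad/s): [2.57, 2.57, 3.14, 3.14, 3.14, 3.14].

INTERFACE

Orientations are given as a rotation vector (axis times angle).
In Python, from station import sense, get_image, hand_in gives the robot as it stands.
- The arm moves only by the tool servo_tool, never from a script. Its argument "rows" is a list of rows, each a list of 3 entries, a list of its own where there are three numbers: the shift along the tool's x, y, z in cm, then the turn, a rotation vector about the tool's x, y, z in degrees, then the opening, from -1 (shut) to 1 (fully open). In form: [[[x, y, z], [ax, ay, az], fingers], ...]. A call has 1 to 10 rows; each row shifts and turns the pose as measured when the row begins, along the tool's axes as they then stand; what a row does not reach is not made up. A row lasts 1/10 s, in which the tool goes at most 50 mm and 8.59 degrees, less where a joint would pass 70% of its speed; a pose out of reach is approached as far as the arm can. A call with a gripper value outside its range is refused whole. The fingers move at their own pace and stop on an object; "force" is the grip in N (left out, the last holds). Time passes only in rows, so rows that do not move let the fingers close. It gives the time, the measured TCP pose, the force and the opening at its end, in the units of the state.
- sense(): the state, without advancing time (a new reading comes with each control period).
- get_image(name): name is "side" or "top"; returns a dict with "color" (384x512x3 uint8, red, green, blue), "range_z" (384x512 float32, m along the optical axis (not along the pixel's ray), 0 where there is no reading), "camera_matrix" (3x3 intrinsics, pixels), "position" and "orientation" of the camera in the world. Camera axes: x right, y down, z forward; pixel columns grow to the right and rows downward; lengths in m; the calibration is good to about 2 mm. A picture is of the moment at which its call begins.
- hand_in(): hands the job in, once; it reports no verdict.
The state is a dict: "t": time; "joints": joint angles; "dq": joint speeds; "joint_efforts": joint torques, N m; "tcp_pos": TCP position; "eef_rot": TCP orientation; "wrist_force": force on the tool from outside, world axes, zero at the start; "moment": the same for the moment, N m; "grip_width": finger opening in m.
Only numpy, scipy, OpenCV 4.12 (cv2) and the standard library are available. Lean on these libraries where they do the work, as an engineer would, in place of code of your own. Each camera call takes 0.05 s, during which the arm holds its last target.

## Working session

There is one attempt and no reset: what is moved stays moved. The work goes in short steps, Python scripts to look and compute and a tool call to move; the robot and the scene stay as the last step left them, time stands still between calls to the robot, and variables do not carry over. Pictures are saved under pics/ and viewed, and the job is handed in when it is done.

Besides the shell and the picture viewer there is one more tool, called after "Request:" by a JSON object that holds its "name" and its "arguments", one argument or row to a line. servo_tool: Moves the arm, as the interface text tells. Its arguments: {"type":"object","properties":{"rows":{"type":"array","items":{"type":"array"}},"force":{"type":"number"}},"required":["rows"]}

```bash
mkdir -p pics; ls; python3 - <<'E'
from station import *
import cv2,numpy as np
s=sense();print(s)
for n in("top","side"):
    g=get_image(n);cv2.imwrite(f"pics/{n}0.png",g["color"][:,:,::-1]);np.savez(f"/tmp/{n}0.npz",**g)
    print(n,g["camera_matrix"],g["position"],g["orientation"])
E
```

```text
pics
{'t': 0.0, 'joints': array([ 1.09499786e+00,  3.20291049e-01,  1.56567522e+00,  2.79515476e-05,
        1.25738539e+00, -1.99974408e-02]), 'dq': array([ 6.31652740e-04,  5.81079176e-04, -8.92499778e-04, -1.00523141e-04,
        3.23695124e-05,  2.38476829e-04]), 'joint_efforts': array([ 4.67420759e-04, -4.15518236e+01, -2.34157652e+01,  4.51995766e-05,
        8.33002356e-03, -2.39489324e-06]), 'tcp_pos': array([0.25288528, 0.51589502, 0.23848421]), 'eef_rot': array([-1.39190812, -0.86610498,  0.86860442]), 'wrist_force': array([ 0.01039606, -0.00768349, -0.16430852]), 'moment': array([-0.02498804, -0.02625381, -0.03547293]), 'grip_width': 0.085348658410197}
top [[385.29236248   0.         253.44199728]
 [  0.         385.29236248 189.69098208]
 [  0.           0.           1.        ]] [0.3974293  0.04294549 1.39031074] [-2.19680537  2.18263182 -0.11521206]
side [[406.88478146   0.         253.37493271]
 [  0.         406.88478146 190.96809032]
 [  0.           0.           1.        ]] [ 0.03438997 -0.89003538  1.07826035] [-2.25235097  0.56752943 -0.2381513 ]
```

View pics/top0.png

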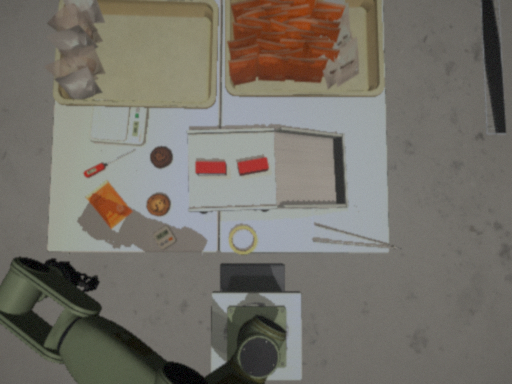

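View pics/side0.png

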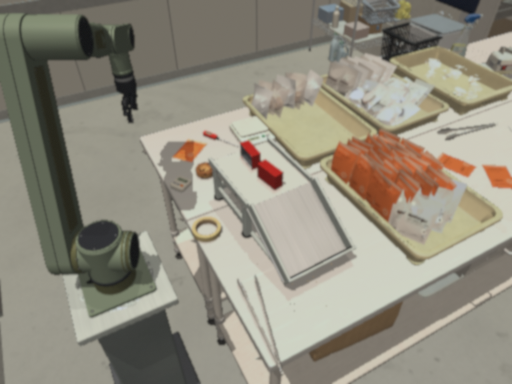

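```bash
cat > h.py <<'E'
import numpy as np,cv2
from scipy.spatial.transform import Rotation as R
def pts(g):
    K=g["camera_matrix"];z=g["range_z"];v,u=np.mgrid[:z.shape[0],:z.shape[1]]
    P=np.stack([(u-K[0,2])*z/K[0,0],(v-K[1,2])*z/K[1,1],z],-1)
    W=P@R.from_rotvec(g["orientation"]).as_matrix().T+g["position"]
    W[z==0]=np.nan
    return W
E
python3 - <<'E'
from h import *
from station import sense
s=sense();print(R.from_rotvec(s['eef_rot']).as_matrix().round(3))
for n in("top","side"):
    g=dict(np.load(f"/tmp/{n}0.npz"));W=pts(g);c=g["color"].astype(int)
    red=(c[...,0]>100)&(c[...,0]>2*c[...,1])&(c[...,0]>2*c[...,2])
    k,l,st,ce=cv2.connectedComponentsWithStats(red.astype(np.uint8))
    for i in range(1,k):
        if st[i,4]>30:
            p=W[l==i];p=p[~np.isnan(p[:,0])];print(n,st[i],np.percentile(p,[2,50,98],axis=0).round(3).tolist())
    np.save(f"/tmp/W{n}.npy",W)
E
```

```text
[[ 0.44  -0.001 -0.898]
 [ 0.898 -0.001  0.44 ]
 [-0.002 -1.     0.   ]]
top [250   0  17   7  55] [[1.133, -0.021, 0.107], [1.141, 0.003, 0.134], [1.162, 0.03, 0.146]]
top [272   0  62  22 442] [[1.085, -0.234, 0.107], [1.114, -0.151, 0.131], [1.151, -0.058, 0.148]]
top [252   8  27  10  87] [[1.094, -0.063, 0.115], [1.113, -0.025, 0.13], [1.123, 0.018, 0.144]]
top [328  12  12   9  69] [[1.091, -0.271, 0.128], [1.098, -0.253, 0.138], [1.105, -0.236, 0.152]]
top [251  22  35  17 216] [[1.021, -0.082, 0.11], [1.055, -0.028, 0.132], [1.067, 0.023, 0.146]]
top [289  22  26   9 119] [[1.047, -0.183, 0.133], [1.06, -0.15, 0.145], [1.066, -0.105, 0.156]]
top [314  30  24  11 106] [[1.027, -0.264, 0.115], [1.035, -0.241, 0.135], [1.041, -0.191, 0.152]]
top [269  32  36  10 158] [[1.014, -0.146, 0.122], [1.022, -0.095, 0.14], [1.03, -0.039, 0.157]]
top [249  42  56  11 234] [[0.973, -0.15, 0.111], [0.991, -0.065, 0.131], [1.002, 0.027, 0.144]]
top [321  43  11   5  36] [[0.988, -0.243, 0.134], [0.992, -0.227, 0.145], [0.995, -0.21, 0.157]]
top [292  47  29  10 153] [[0.959, -0.203, 0.082], 
[... 695 characters left out ...]
, 0.612, 0.023]]
top [ 91 196  39  26 377] [[0.408, 0.463, -0.001], [0.447, 0.539, 0.01], [0.48, 0.584, 0.017]]
side [241 142  18  16 156] [[0.548, 0.105, 0.17], [0.562, 0.142, 0.222], [0.579, 0.193, 0.226]]
side [337 151  17  14  82] [[0.909, 0.022, 0.096], [0.92, 0.053, 0.115], [0.938, 0.081, 0.127]]
side [257 161  25  17 213] [[0.549, -0.027, 0.193], [0.566, 0.014, 0.222], [0.588, 0.094, 0.226]]
side [358 163  12  12  61] [[0.928, -0.072, 0.102], [0.934, -0.044, 0.118], [0.94, -0.016, 0.127]]
side [372 176  11  11  35] [[0.927, -0.152, 0.108], [0.931, -0.116, 0.118], [0.935, -0.099, 0.126]]
side [384 190  12   6  31] [[0.924, -0.212, 0.108], [0.929, -0.193, 0.119], [0.937, -0.174, 0.135]]
```

```bash
python3 - <<'E'
from h import *
g=dict(np.load("/tmp/top0.npz"));W=np.load("/tmp/Wtop.npy")
c=g["color"][115:220,180:355,::-1];a=cv2.resize(c,None,fx=4.5,fy=4.5,interpolation=cv2.INTER_CUBIC);cv2.imwrite("pics/t0z.png",a)
g2=dict(np.load("/tmp/side0.npz"))
c=g2["color"][125:215,215:315,::-1];cv2.imwrite("pics/s0z.png",cv2.resize(c,None,fx=6,fy=6,interpolation=cv2.INTER_CUBIC))
# height along a row line
for r in (140,167,195):
    print(r,[(u,)+tuple(W[r,u].round(3)) for u in range(184,350,8)])
for u in (195,235,300):
    print(u,[(r,)+tuple(W[r,u].round(3)) for r in range(122,214,3)])
# deck plane
m=(abs(W[...,2]-.16)<.004)
k,l,st,ce=cv2.connectedComponentsWithStats(m.astype(np.uint8))
i=1+np.argmax(st[1:,4]);p=W[l==i];print(st[i],np.nanpercentile(p,[1,50,99],axis=0))
r=cv2.minAreaRect((p[:,:2]*1000).astype(np.float32));print(r)
# top rims
for x0 in (238,196):
    mm=(W[...,2]>.19)&(W[...,2]<.235)
    mm[:, :x0-4]=0;mm[:,x0+36:]=0;mm[:150]=0;mm[185:]=0
    p=W[mm];r=cv2.minAreaRect((p[:,:2]*1000).astype(np.float32));print(len(p),r, np.percentile(p[:,2],[5,50,95]))
E
```

```text
140 [(184, np.float64(0.693), np.float64(0.267), np.float64(-0.002)), (192, np.float64(0.659), np.float64(0.215), np.float64(0.159)), (200, np.float64(0.659), np.float64(0.189), np.float64(0.162)), (208, np.float64(0.659), np.float64(0.163), np.float64(0.163)), (216, np.float64(0.66), np.float64(0.137), np.float64(0.162)), (224, np.float64(0.66), np.float64(0.112), np.float64(0.161)), (232, np.float64(0.661), np.float64(0.086), np.float64(0.156)), (240, np.float64(0.661), np.float64(0.06), np.float64(0.157)), (248, np.float64(0.661), np.float64(0.034), np.float64(0.16)), (256, np.float64(0.661), np.float64(0.008), np.float64(0.16)), (264, np.float64(0.662), np.float64(-0.018), np.float64(0.157)), (272, np.float64(0.662), np.float64(-0.044), np.float64(0.161)), (280, np.float64(0.664), np.float64(-0.07), np.float64(0.15)), (288, np.float64(0.668), np.float64(-0.099), np.float64(0.133)), (296, np.float64(0.672), np.float64(-0.127), np.float64(0.117)), (304, np.float64(0.676), np.float64(-0.157), np.float64(0.097)), (312, np.float64(0.68), np.float64(-0.188), np.float64(0.081)), (320, n
[... 8754 characters left out ...]
8), np.float64(-0.133), np.float64(0.166)), (209, np.float64(0.444), np.float64(-0.157), np.float64(-0.0)), (212, np.float64(0.433), np.float64(-0.156), np.float64(0.005))]
[ 188  131   93   77 5184] [[ 0.44663031 -0.06000106  0.15618398]
 [ 0.55006733  0.08264695  0.16003616]
 [ 0.68431547  0.22398204  0.1638327 ]]
((565.6861572265625, 78.60897064208984), (240.48683166503906, 295.2735900878906), 2.3306565284729004)
383 ((570.9238891601562, 19.455142974853516), (36.619537353515625, 91.62003326416016), 10.5940523147583) [0.20737146 0.22142506 0.22579353]
370 ((563.9390869140625, 150.00221252441406), (36.28598403930664, 91.86146545410156), 0.5448215007781982) [0.21841462 0.2222761  0.22550885]
```

View pics/t0z.png

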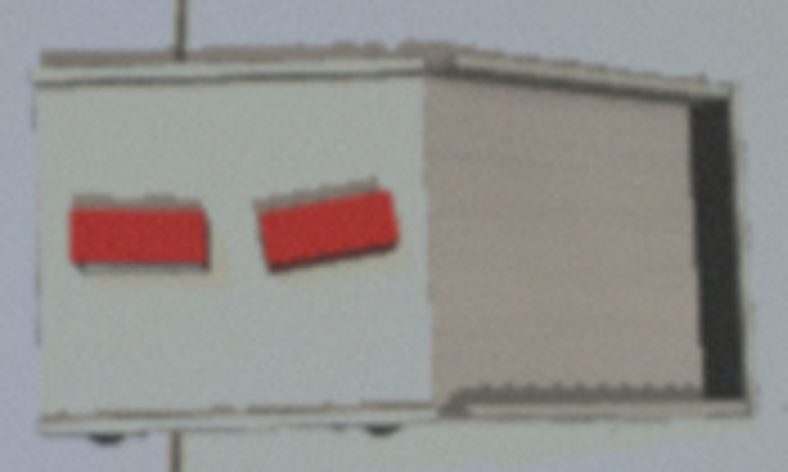

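View pics/s0z.png

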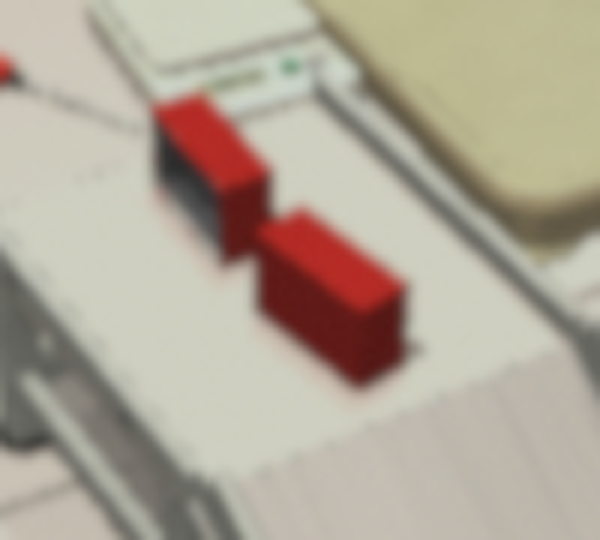

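Request:
{"name": "servo_tool", "arguments": {
  "rows": [
    [[0, -0.3, 0], [0, 8, 0], -1],
    [[0, -0.3, 0], [0, 8, 0], -1],
    [[0, -0.3, 0], [0, 8, 0], -1],
    [[0, -0.3, 0], [0, 8, 0], -1],
    [[0, -0.3, 0], [0, 8, 0], -1],
    [[0, -0.3, 0], [0, 8, 0], -1],
    [[0, -0.3, 0], [0, 8, 0], -1],
    [[0, -0.3, 0], [0, 8, 0], -1]
  ]
}}

```text
t: 0.9
tcp_pos: [0.2517, 0.5137, 0.2585]
eef_rot: [-1.582, 0.041, -0.033]
wrist_force: [0.0, 0.7, -0.6]
grip_width: 0.0001
```

```bash
cat >> h.py <<'E'
def st():
    from station import sense
    s=sense();M=R.from_rotvec(s['eef_rot']).as_matrix()
    print(round(s['t'],2),s['tcp_pos'].round(4),"F",s['wrist_force'].round(1),"w",round(s['grip_width'],4));print(M.round(3));print(s['joints'].round(2))
    return s,M
def go(x,y,z):
    s,M=st();print("tool shift cm",((np.array([x,y,z])-s['tcp_pos'])@M*100).round(1))
E
python3 -c "
from h import *
go(.503,.15,.26)"
```

```text
0.9 [0.2517 0.5137 0.2585] F [ 0.   0.7 -0.6] w 0.0001
[[ 0.999 -0.006  0.047]
 [-0.047 -0.011  0.999]
 [-0.005 -1.    -0.011]]
[1.1  0.31 1.53 0.   1.31 1.14]
tool shift cm [ 26.8   0.1 -35.1]
```

Request:
{"name": "servo_tool", "arguments": {
  "rows": [
    [[2.7, 0, -3.5], [0, 0, 0], -1],
    [[2.7, 0, -3.5], [0, 0, 0], -1],
    [[2.7, 0, -3.5], [0, 0, 0], -1],
    [[2.7, 0, -3.5], [0, 0, 0], -1],
    [[2.7, 0, -3.5], [0, 0, 0], -1],
    [[2.7, 0, -3.5], [0, 0, 0], -1],
    [[2.7, 0, -3.5], [0, 0, 0], -1],
    [[2.7, 0, -3.5], [0, 0, 0], -1]
  ]
}}

```text
t: 1.7
tcp_pos: [0.4573, 0.2176, 0.2569]
eef_rot: [-1.583, 0.038, -0.023]
wrist_force: [0.2, 0.1, -0.4]
grip_width: 0.0001
```

```bash
python3 -c "
from h import *
go(.503,.15,.22)"
```

```text
1.7 [0.4573 0.2176 0.2569] F [ 0.2  0.1 -0.4] w 0.0001
[[ 0.999 -0.01   0.039]
 [-0.039 -0.013  0.999]
 [-0.009 -1.    -0.013]]
[ 0.43  0.21  1.68 -0.01  1.27  0.47]
tool shift cm [ 4.9  3.7 -6.5]
```

Request:
{"name": "servo_tool", "arguments": {
  "rows": [
    [[1.6, 0, -2.2], [0, 0, 0], -1],
    [[1.6, 0, -2.2], [0, -1, 0], -1],
    [[1.6, 0.8, -2.2], [0, -1, 0], -1],
    [[0, 1.5, 0], [0, 0, 0], -1],
    [[0, 1.2, 0], [0, 0, 0], -1]
  ]
}}

```text
t: 2.2
tcp_pos: [0.5074, 0.1407, 0.2211]
eef_rot: [-1.585, 0.015, -0.003]
wrist_force: [-0.5, -0.4, -0.5]
grip_width: 0.0
```

```bash
cat >> h.py <<'E'
def snap(n):
    from station import get_image
    o=[]
    for c,(a,b,x,y) in (("top",(115,220,180,355)),("side",(110,290,195,355))):
        g=get_image(c);np.savez(f"/tmp/{c}.npz",**g)
        i=g["color"][a:b,x:y,::-1];o.append(cv2.resize(i,(int(i.shape[1]*540/i.shape[0]) if c=="side" else 700,540 if c=="side" else 420),interpolation=cv2.INTER_CUBIC))
    cv2.imwrite(f"pics/{n}t.png",o[0]);cv2.imwrite(f"pics/{n}s.png",o[1])
E
python3 -c "
from h import *
snap('a')
go(.503,.15,.22)"
```

```text
2.3 [0.5062 0.1411 0.2201] F [-0.1  0.   0.5] w 0.0002
[[ 1.    -0.011  0.01 ]
 [-0.01  -0.015  1.   ]
 [-0.011 -1.    -0.015]]
[ 0.26  0.26  1.7  -0.01  1.2   0.27]
tool shift cm [-0.3 -0.   0.9]
```

View pics/as.png

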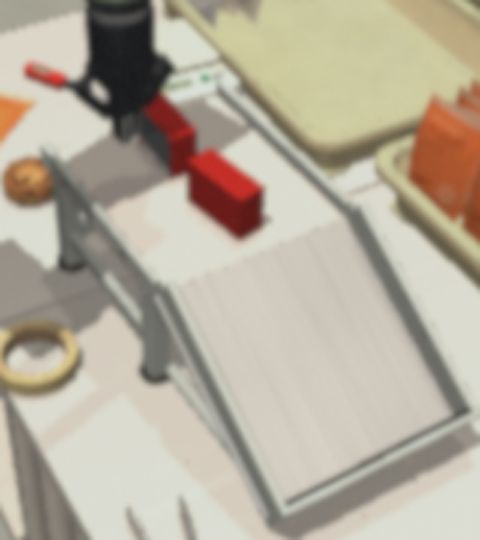

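View pics/at.png

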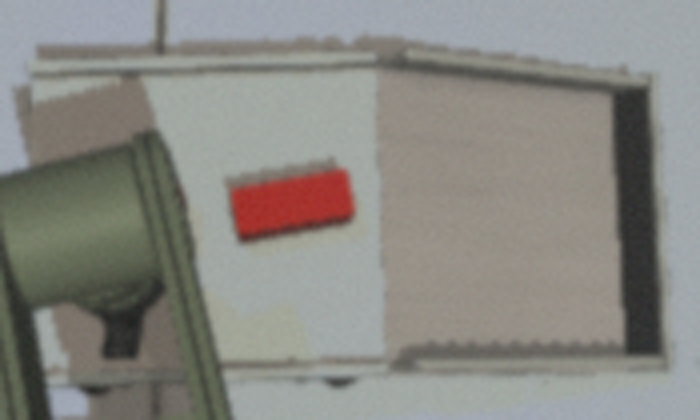

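Request:
{"name": "servo_tool", "arguments": {
  "rows": [
    [[0.5, 0, 0.8], [0, 0, 0], -1],
    [[0.8, 0, 0], [0, 0, 0], -1],
    [[0.8, 0, 0], [0, 0, 0], -1],
    [[0.8, 0, 0], [0, 0, 0], -1],
    [[0.8, 0, 0], [0, 0, 0], -1],
    [[0.8, 0, 0], [0, 0, 0], -1]
  ]
}}

```text
t: 2.9
tcp_pos: [0.5549, 0.1522, 0.2217]
eef_rot: [-1.584, 0.01, 0.001]
wrist_force: [0.1, 0.1, 0.1]
grip_width: 0.0
```

```bash
python3 -c "
from h import *
snap('b')
st()"
```

```text
3.0 [0.5553 0.152  0.2214] F [ 0.6  0.5 -0.4] w 0.0001
[[ 1.    -0.007  0.006]
 [-0.006 -0.014  1.   ]
 [-0.007 -1.    -0.014]]
[ 0.25  0.34  1.58 -0.01  1.23  0.26]
```

View pics/bs.png

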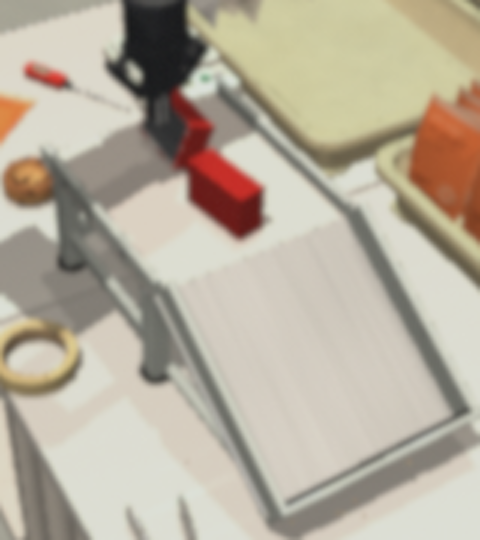

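Tin at (185,135) is tilting as planned. Continue pushing.

Request:
{"name": "servo_tool", "arguments": {
  "rows": [
    [[0.8, 0, 0], [0, 0, 0], -1],
    [[0.8, 0, 0], [0, 0, 0], -1],
    [[0.6, 0, 0], [0, 0, 0], -1],
    [[0, 0, 0], [0, 0, 0], -1],
    [[0, 0, 0], [0, 0, 0], -1]
  ]
}}

```text
t: 3.5
tcp_pos: [0.5791, 0.1515, 0.2209]
eef_rot: [-1.585, 0.012, 0.001]
wrist_force: [-0.5, 0.6, -1.1]
grip_width: -0.0004
```

```bash
python3 -c "
from h import *
snap('c')
st()"
```

```text
3.6 [0.5789 0.1515 0.221 ] F [-0.4 -0.2  0.4] w 0.0004
[[ 1.    -0.008  0.007]
 [-0.007 -0.014  1.   ]
 [-0.008 -1.    -0.014]]
[ 0.24  0.37  1.53 -0.01  1.25  0.25]
```

View pics/cs.png

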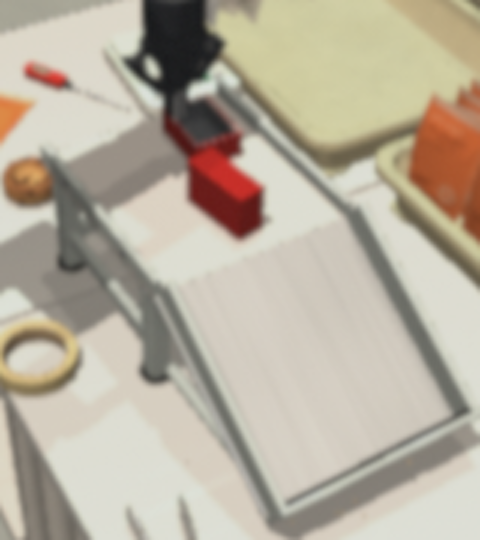

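Request:
{"name": "servo_tool", "arguments": {
  "rows": [
    [[0, -2, 0], [0, 0, 0], -1],
    [[0, -2, 0], [0, 0, 0], -1],
    [[1.5, -0.5, -3], [0, 0, 0], -1],
    [[1.5, 0, -3], [0, 0, 0], -1],
    [[1.5, 0, -3], [0, 0, 0], -1],
    [[1.5, 0, -3], [0, 0, 0], -1],
    [[0.6, 0, -1.5], [0, -5, 0], -1],
    [[0, 0, 0], [0, -5, 0], -1]
  ]
}}

```text
t: 4.4
tcp_pos: [0.6444, 0.0131, 0.2698]
eef_rot: [-1.58, -0.132, 0.148]
wrist_force: [0.2, 0.9, 0.3]
grip_width: -0.0001
```

```bash
python3 -c "
from h import *
snap('d')
go(.636,.033,.22)
for n in ('top',):
    g=dict(np.load('/tmp/top.npz'));W=pts(g);c=g['color'].astype(int)
    red=(c[...,0]>100)&(c[...,0]>2*c[...,1])&(W[...,2]>.2)&(W[...,2]<.235)&(abs(W[...,1])<.08)&(W[...,0]<.65)
    p=W[red];print(len(p),cv2.minAreaRect((p[:,:2]*1000).astype(np.float32)))
"
```

```text
4.5 [0.6438 0.0147 0.2698] F [-0.3 -0.5  0.6] w -0.0001
[[ 0.985 -0.009 -0.174]
 [ 0.174 -0.013  0.985]
 [-0.011 -1.    -0.012]]
[ 0.01  0.42  1.33 -0.01  1.4  -0.16]
tool shift cm [-0.4  5.   2. ]
43 ((587.0779418945312, 1.978261947631836), (10.183693885803223, 46.23285675048828), 1.54524564743042)
```

View pics/ds.png

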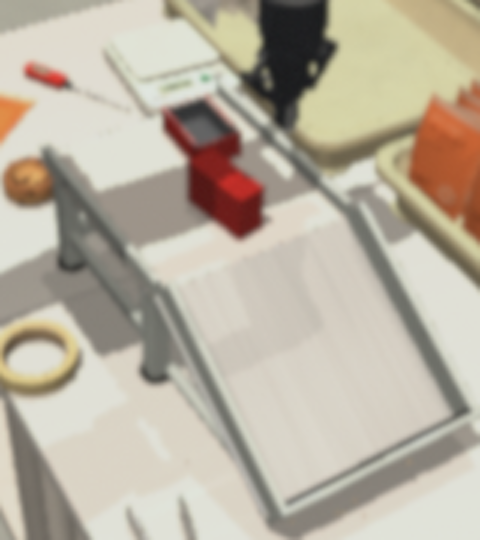

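View pics/dt.png

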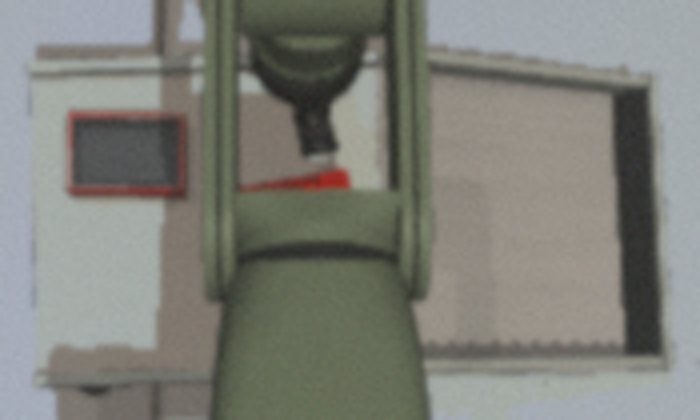

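Request:
{"name": "servo_tool", "arguments": {
  "rows": [
    [[-0.2, 1, 1], [0, 0, 0], -1],
    [[-0.2, 2, 1], [0, 0, 0], -1],
    [[0, 2, 0], [0, 0, 0], -1],
    [[-1, 0, 0], [0, 0, 0], -1],
    [[-1, 0, 0], [0, 0, 0], -1],
    [[-0.8, 0, 0], [0, 0, 0], -1],
    [[-0.8, 0, 0], [0, 0, 0], -1],
    [[-0.8, 0, 0], [0, 0, 0], -1],
    [[-0.8, 0, 0], [0, 0, 0], -1]
  ]
}}

```text
t: 5.4
tcp_pos: [0.5772, 0.0312, 0.2193]
eef_rot: [-1.577, -0.127, 0.143]
wrist_force: [-0.7, 0.1, 0.1]
grip_width: -0.0001
```

```bash
python3 -c "
from h import *
snap('e')
st()"
```

```text
5.5 [0.5768 0.0311 0.2193] F [-0.4  0.4  0.3] w -0.0001
[[ 0.985 -0.009 -0.171]
 [ 0.171 -0.011  0.985]
 [-0.011 -1.    -0.009]]
[ 0.04  0.34  1.58 -0.01  1.23 -0.13]
```

View pics/es.png

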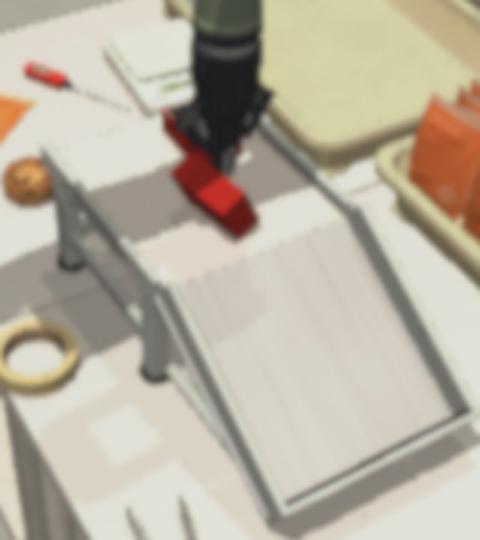

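Tilting toward the robot; continue.

Request:
{"name": "servo_tool", "arguments": {
  "rows": [
    [[-0.8, 0, 0], [0, 0, 0], -1],
    [[-0.8, 0, 0], [0, 0, 0], -1],
    [[-0.6, 0, 0], [0, 0, 0], -1],
    [[0, 0, 0], [0, 0, 0], -1],
    [[0, -2, 0], [0, 0, 0], -1],
    [[0, -3, 0], [0, 0, 0], -1]
  ]
}}

```text
t: 6.1
tcp_pos: [0.5516, 0.0271, 0.2666]
eef_rot: [-1.576, -0.119, 0.149]
wrist_force: [-0.4, 0.4, 0.2]
grip_width: 0.0
```

```bash
python3 -c "
from h import *
snap('f')
st()"
```

```text
6.2 [0.5546 0.0273 0.2712] F [0.9 0.2 0.4] w 0.0002
[[ 0.985 -0.007 -0.17 ]
 [ 0.17  -0.011  0.985]
 [-0.009 -1.    -0.01 ]]
[ 0.03  0.27  1.55 -0.01  1.33 -0.13]
```

View pics/fs.png

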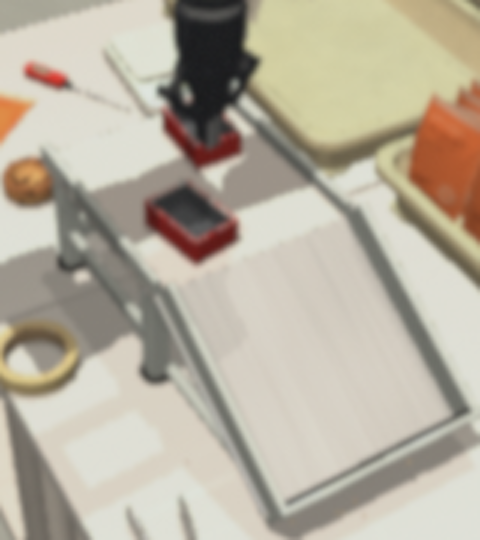

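Request:
{"name": "servo_tool", "arguments": {
  "rows": [
    [[0, -1, 2.5], [0, 0, 0], -0.5],
    [[0, 0, 2.5], [0, 5, 0], -0.5],
    [[0, 0, 2.5], [0, 5, 0], -0.5],
    [[0, 0, 2], [0, 0, 0], -0.5]
  ]
}}

```text
t: 6.6
tcp_pos: [0.5448, 0.1218, 0.2792]
eef_rot: [-1.583, 0.018, -0.008]
wrist_force: [0.3, 0.2, 0.1]
grip_width: 0.0215
```

```bash
python3 -c "
from h import *
snap('g')
s,M=st()
for n in ('top','side'):
    g=dict(np.load(f'/tmp/{n}.npz'));W=pts(g);c=g['color'].astype(int)
    red=(c[...,0]>70)&(c[...,0]>1.7*c[...,1])&(W[...,2]>.185)&(W[...,2]<.205)&(W[...,0]<.67)&(W[...,0]>.45)
    for m in (red&(W[...,1]<.085),red&(W[...,1]>.085)):
        p=W[m]
        if len(p)>10: print(n,len(p),cv2.minAreaRect((p[:,:2]*1000).astype(np.float32)),p[:,:2].min(0),p[:,:2].max(0))
"
```

```text
6.7 [0.5448 0.1227 0.2788] F [-0.7 -0.5  0.3] w 0.0214
[[ 1.    -0.007  0.012]
 [-0.013 -0.011  1.   ]
 [-0.007 -1.    -0.011]]
[ 0.21  0.28  1.53 -0.01  1.35  0.22]
side 69 ((503.3760070800781, -9.390838623046875), (48.48625946044922, 99.66273498535156), 42.9320182800293) [ 0.48574796 -0.04263618] [0.55417251 0.04360652]
side 62 ((593.4367065429688, 129.14645385742188), (45.899593353271484, 94.94794464111328), 38.38916778564453) [0.58093445 0.09698583] [0.64042911 0.18060887]
```

View pics/gs.png

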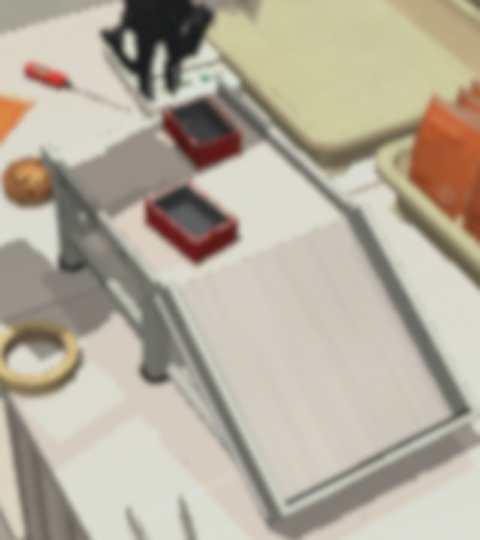

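View pics/gt.png

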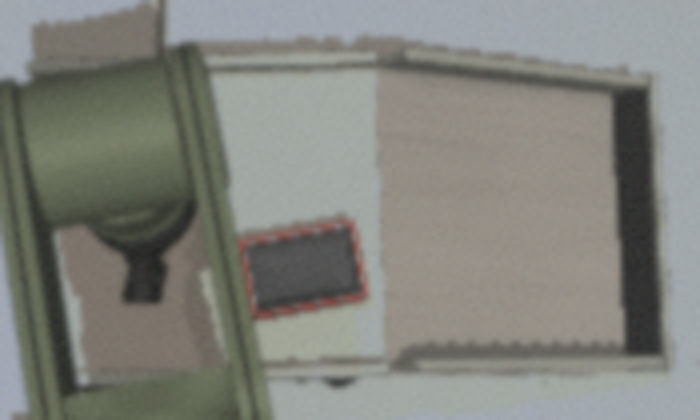

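Request:
{"name": "servo_tool", "arguments": {
  "rows": [
    [[-1.4, 2, -1], [0, 0, 0], -0.5],
    [[-1.3, 3, -1], [0, 0, 0], -0.5],
    [[0, 3, 0], [0, 0, 0], -0.5],
    [[0, 2, 0], [0, 0, 0], -0.5],
    [[0, 0, 0], [0, 0, 0], -0.5]
  ]
}}

```text
t: 7.2
tcp_pos: [0.5161, 0.0982, 0.1745]
eef_rot: [-1.585, 0.013, -0.003]
wrist_force: [0.1, -0.6, 0.6]
grip_width: 0.0215
```

```bash
python3 -c "
from h import *
snap('h')
s,M=st()"
```

```text
7.3 [0.5182 0.0988 0.1773] F [0.3 0.2 0.5] w 0.0212
[[ 1.    -0.001  0.011]
 [-0.011 -0.013  1.   ]
 [-0.    -1.    -0.013]]
[ 0.17  0.3   1.77 -0.01  1.08  0.19]
```

View pics/hs.png

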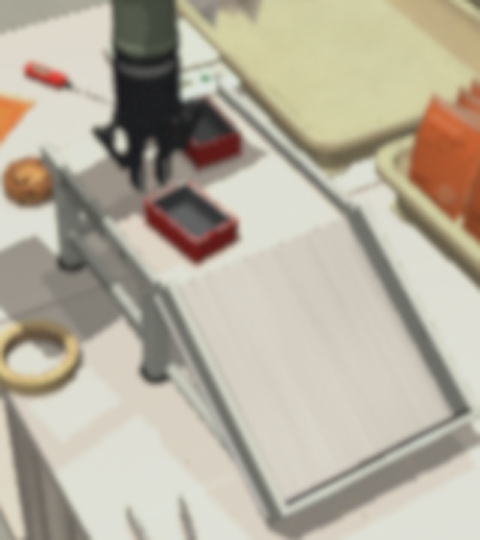

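Request:
{"name": "servo_tool", "arguments": {
  "rows": [
    [[0, 0, -1], [0, 0, 0], -0.5],
    [[0, 0, -1], [0, 0, 0], -0.5],
    [[0, 0, -1], [0, 0, 0], -0.5],
    [[0, 0, -1], [0, 0, 0], -0.5],
    [[0, 0, -1], [0, 0, 0], -0.5],
    [[0, 0, -1], [0, 0, 0], -0.5]
  ]
}}

```text
t: 7.9
tcp_pos: [0.5208, 0.0342, 0.1829]
eef_rot: [-1.583, 0.0, -0.015]
wrist_force: [0.4, 0.5, -0.5]
grip_width: 0.0214
```

```bash
python3 -c "
from h import *
snap('i')
s,M=st()"
```

```text
8.0 [0.5207 0.0337 0.1828] F [-0.4 -0.3  0.1] w 0.0214
[[ 1.     0.009  0.011]
 [-0.011 -0.013  1.   ]
 [ 0.009 -1.    -0.013]]
[ 0.05  0.28  1.78 -0.01  1.08  0.07]
```

View pics/is.png

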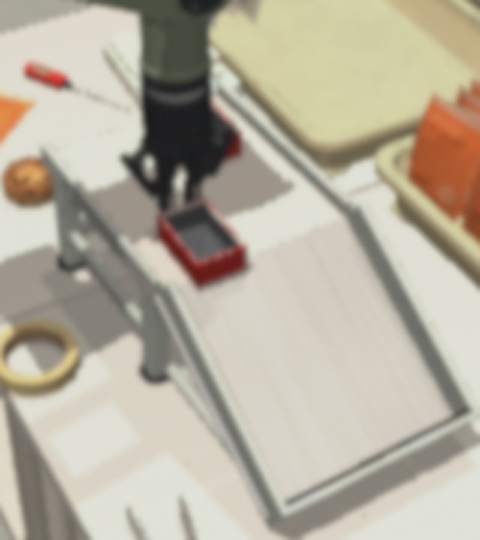

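View pics/it.png

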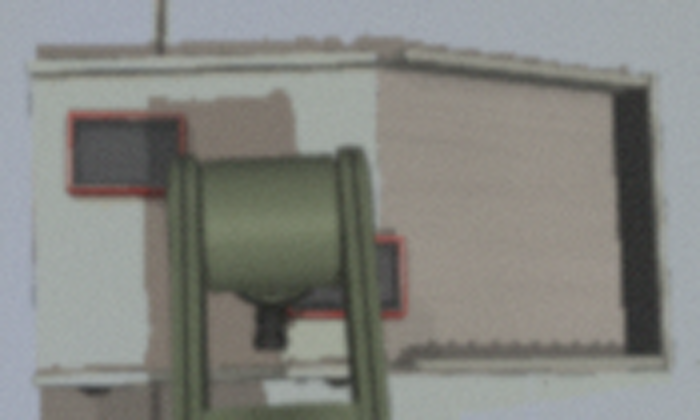

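Request:
{"name": "servo_tool", "arguments": {
  "rows": [
    [[0, 0.3, -1], [0, 0, 0], -0.5],
    [[0, 0.2, -1], [0, 0, 0], -0.5],
    [[0, 0.1, -1], [0, 0, 0], -0.5],
    [[0, 0.1, -1], [0, 0, 0], -0.5],
    [[0, 0.1, -1], [0, 0, 0], -0.5],
    [[0, 0.1, -0.8], [0, 0, 0], -0.5],
    [[0, 0, 0], [0, 0, 0], -0.5],
    [[0, 0, 1], [0, 0, 0], -0.5],
    [[0, -2, 1], [0, 0, 0], -0.5],
    [[0, -3, 0], [0, 0, 0], -0.5]
  ]
}}

```text
t: 9.0
tcp_pos: [0.5169, -0.0073, 0.2201]
eef_rot: [-1.582, 0.012, -0.009]
wrist_force: [0.2, -0.7, 1.0]
grip_width: 0.0211
```

```bash
python3 -c "
from h import *
snap('j')
s,M=st()"
```

```text
9.1 [ 0.5201 -0.0077  0.2244] F [ 0.5  0.2 -0.2] w 0.0215
[[ 1.     0.009  0.013]
 [-0.013 -0.012  1.   ]
 [ 0.01  -1.    -0.012]]
[-0.03  0.24  1.72 -0.01  1.17 -0.01]
```

View pics/js.png

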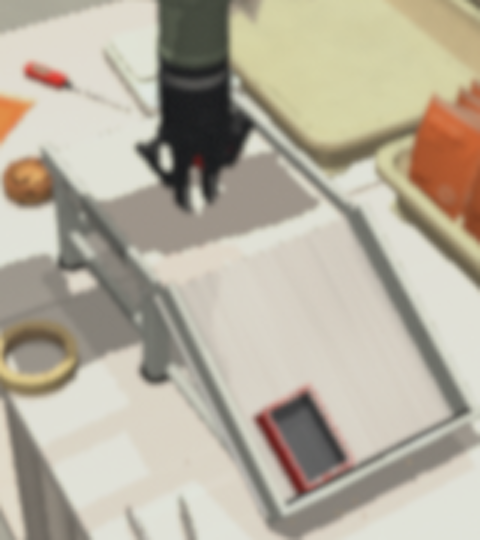

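View pics/jt.png

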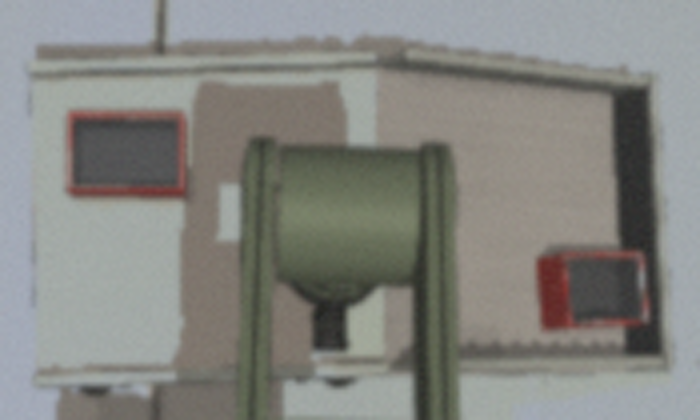

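```bash
python3 -c "
from h import *
g=dict(np.load('/tmp/top.npz'));W=pts(g);c=g['color'].astype(int)
red=(c[...,0]>70)&(c[...,0]>1.7*c[...,1])&(W[...,2]>.185)&(W[...,2]<.205)&(W[...,0]<.68)&(W[...,0]>.45)&(W[...,1]>.08)
p=W[red];print(len(p),cv2.minAreaRect((p[:,:2]*1000).astype(np.float32)))
go(.612,.24,.27)"
```

```text
14 ((582.5648193359375, 126.23505401611328), (40.58224105834961, 1.3132222890853882), 89.5839614868164)
9.1 [ 0.5201 -0.0077  0.2244] F [ 0.5  0.2 -0.2] w 0.0215
[[ 1.     0.009  0.013]
 [-0.013 -0.012  1.   ]
 [ 0.01  -1.    -0.012]]
[-0.03  0.24  1.72 -0.01  1.17 -0.01]
tool shift cm [ 8.9 -4.8 24.8]
```

Request:
{"name": "servo_tool", "arguments": {
  "rows": [
    [[0, -2.5, 0], [0, 0, 0], -0.5],
    [[1, -2.5, 3], [0, 0, 0], -0.5],
    [[1.1, 0, 3.2], [0, 0, 0], -0.5],
    [[1.1, 0, 3.2], [0, 0, 0], -0.5],
    [[1.1, 0, 3.2], [0, 0, 0], -0.5],
    [[1.1, 0, 3.2], [0, 0, 0], -0.5],
    [[1.1, 0, 3.2], [0, 0, 0], -0.5],
    [[1.1, 0, 3.2], [0, 0, 0], -0.5],
    [[1.1, 0, 2.5], [0, 0, 0], -0.5]
  ]
}}

```text
t: 10.0
tcp_pos: [0.6085, 0.2517, 0.2692]
eef_rot: [-1.583, 0.007, -0.014]
wrist_force: [0.8, -0.4, 0.6]
grip_width: 0.0216
```

```bash
python3 -c "
from h import *
go(.612,.24,.178)"
```

```text
10.0 [0.6085 0.2517 0.2692] F [ 0.8 -0.4  0.6] w 0.0216
[[ 1.     0.004  0.013]
 [-0.013 -0.012  1.   ]
 [ 0.004 -1.    -0.012]]
[ 0.38  0.44  1.3  -0.01  1.4   0.4 ]
tool shift cm [ 0.3  9.1 -1.1]
```

Request:
{"name": "servo_tool", "arguments": {
  "rows": [
    [[0.3, 2, -1], [0, 0, 0], -0.5],
    [[0, 3, 0], [0, 0, 0], -0.5],
    [[0, 2.5, 0], [0, 0, 0], -0.5],
    [[0, 1.3, 0], [0, 0, 0], -0.5],
    [[0, 0, 0], [0, 0, 0], -0.5]
  ]
}}

```text
t: 10.5
tcp_pos: [0.6102, 0.2496, 0.1728]
eef_rot: [-1.582, 0.003, -0.003]
wrist_force: [0.5, -0.5, 0.2]
grip_width: 0.0216
```

```bash
python3 -c "
from h import *
snap('k')
go(.612,.24,.178)
g=dict(np.load('/tmp/side.npz'));i=g['color'][110:200,215:300,::-1];cv2.imwrite('pics/ks2.png',cv2.resize(i,None,fx=6,fy=6,interpolation=2))"
```

```text
10.6 [0.6114 0.2499 0.1752] F [1.  0.1 0.1] w 0.0212
[[ 1.     0.004  0.004]
 [-0.004 -0.01   1.   ]
 [ 0.004 -1.    -0.01 ]]
[ 0.38  0.5   1.45 -0.01  1.2   0.38]
tool shift cm [ 0.1 -0.3 -1. ]
```

View pics/ks2.png

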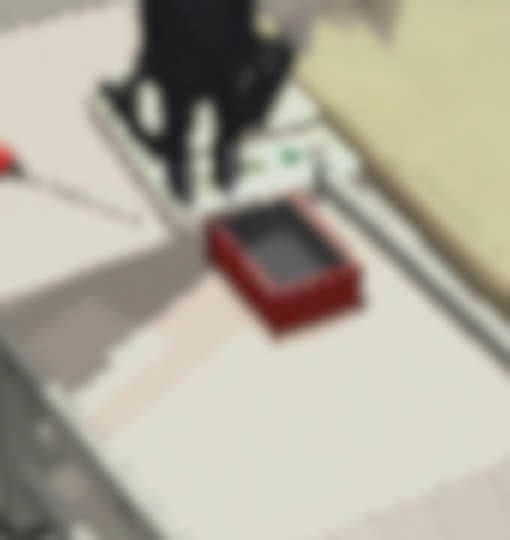

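View pics/kt.png

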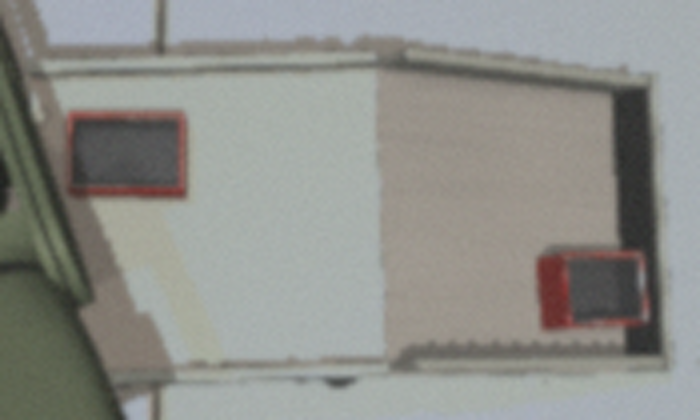

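Request:
{"name": "servo_tool", "arguments": {
  "rows": [
    [[0, 0, -1], [0, 0, 0], -0.5],
    [[0, 0, -1], [0, 0, 0], -0.5],
    [[0, 0, -1], [0, 0, 0], -0.5],
    [[0, 0, -1.2], [0, 0, 0], -0.5],
    [[0, 0, -1.2], [0, 0, 0], -0.5],
    [[0, 0, -1.2], [0, 0, 0], -0.5],
    [[0, 0, -1.2], [0, 0, 0], -0.5],
    [[0, 0, -1.2], [0, 0, 0], -0.5],
    [[0, 0, -1.2], [0, 0, 0], -0.5],
    [[0, 0, -1.2], [0, 0, 0], -0.5]
  ]
}}

```text
t: 11.6
tcp_pos: [0.6126, 0.1267, 0.181]
eef_rot: [-1.578, -0.006, -0.013]
wrist_force: [-0.4, 0.1, -0.1]
grip_width: 0.0214
```

```bash
python3 -c "
from h import *
snap('l')
go(.612,-.02,.178)"
```

```text
11.7 [0.6126 0.1259 0.181 ] F [-0.3 -1.3  0.3] w 0.0213
[[ 1.     0.012  0.006]
 [-0.006 -0.008  1.   ]
 [ 0.012 -1.    -0.008]]
[ 0.19  0.43  1.54 -0.01  1.16  0.2 ]
tool shift cm [  0.    0.4 -14.6]
```

View pics/ls.png

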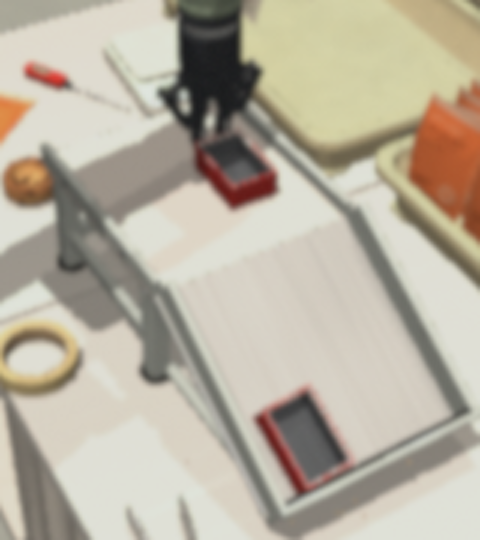

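Request:
{"name": "servo_tool", "arguments": {
  "rows": [
    [[0, 0.3, -1.2], [0, 0, 0], -0.5],
    [[0, 0.1, -1.2], [0, 0, 0], -0.5],
    [[0, 0.1, -1.2], [0, 0, 0], -0.5],
    [[0, 0.1, -1.2], [0, 0, 0], -0.5],
    [[0, 0.1, -1.2], [0, 0, 0], -0.5],
    [[0, 0.1, -1.2], [0, 0, 0], -0.5],
    [[0, 0.1, -1.2], [0, 0, 0], -0.5],
    [[0, 0.1, -1.2], [0, 0, 0], -0.5],
    [[0, 0.1, -1], [0, 0, 0], -0.5],
    [[0, 0.1, -1], [0, 0, 0], -0.5]
  ]
}}

```text
t: 12.7
tcp_pos: [0.6125, 0.0017, 0.1694]
eef_rot: [-1.577, -0.007, -0.014]
wrist_force: [-0.5, 1.2, 1.2]
grip_width: 0.0217
```

```bash
python3 -c "
from h import *
snap('m')
go(.612,-.02,.178)"
```

```text
12.8 [0.6123 0.001  0.1692] F [0.6 0.3 0.8] w 0.0212
[[ 1.     0.013  0.006]
 [-0.006 -0.007  1.   ]
 [ 0.013 -1.    -0.007]]
[-0.01  0.42  1.59 -0.01  1.12 -0.  ]
tool shift cm [-0.  -0.9 -2.1]
```

View pics/ms.png

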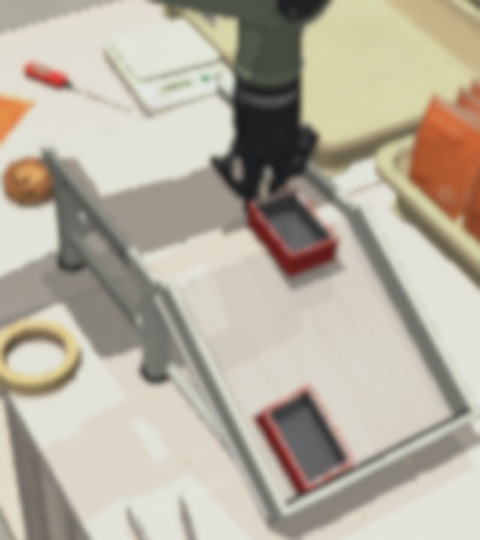

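Tip is close to the deck, so I raise it a bit and finish the push, then back off.

Request:
{"name": "servo_tool", "arguments": {
  "rows": [
    [[0, -0.6, -1], [0, 0, 0], -0.5],
    [[0, 0, -1], [0, 0, 0], -0.5],
    [[0, 0, -0.6], [0, 0, 0], -0.5],
    [[0, 0, 0], [0, 0, 0], -0.5],
    [[0, 0, 1], [0, 0, 0], -0.5],
    [[0, -2, 1], [0, 0, 0], -0.5],
    [[0, -3, 2], [0, 0, 0], -0.5],
    [[0, -3, 4], [0, 0, 0], -0.5],
    [[0, -2, 4], [0, 0, 0], -0.5],
    [[0, 0, 4], [0, 0, 0], -0.5]
  ]
}}

```text
t: 13.8
tcp_pos: [0.6109, 0.1385, 0.2769]
eef_rot: [-1.576, 0.002, -0.016]
wrist_force: [1.1, -0.8, 0.4]
grip_width: 0.0215
```

Request:
{"name": "servo_tool", "arguments": {
  "rows": [
    [[0, 0, 4], [0, 0, 0], -0.5],
    [[0, 0, 4], [0, 0, 0], -0.5],
    [[0, 0, 0], [0, 0, 0], -0.5],
    [[0, 0, 0], [0, 0, 0], -0.5],
    [[0, 0, 0], [0, 0, 0], -0.5],
    [[0, 0, 0], [0, 0, 0], -0.5]
  ]
}}

```text
t: 14.4
tcp_pos: [0.6089, 0.2313, 0.2771]
eef_rot: [-1.572, -0.006, -0.009]
wrist_force: [0.7, -0.4, -0.6]
grip_width: 0.0215
```

```bash
python3 -c "
from h import *
snap('n')
st()
for n in ('top','side'):
    g=dict(np.load(f'/tmp/{n}.npz'));W=pts(g);c=g['color'].astype(int)
    red=(c[...,0]>60)&(c[...,0]>1.6*c[...,1])&(W[...,2]>.03)&(W[...,2]<.2)&(W[...,0]<.69)&(W[...,0]>.44)&(W[...,1]<.22)&(W[...,1]>-.32)
    k,l,s,ce=cv2.connectedComponentsWithStats(cv2.morphologyEx(red.astype(np.uint8),cv2.MORPH_CLOSE,np.ones((3,3))))
    for i in range(1,k):
        if s[i,4]>15:
            p=W[(l==i)&red];print(n,len(p),np.percentile(p,[3,97],axis=0).round(3).tolist())
    import numpy as np
    g0=dict(np.load(f'/tmp/{n}0.npz'))
"
```

```text
14.5 [0.609  0.231  0.2772] F [ 0.4  0.3 -0.2] w 0.0212
[[ 1.     0.01   0.002]
 [-0.002 -0.002  1.   ]
 [ 0.01  -1.    -0.002]]
[ 0.35  0.42  1.32 -0.    1.4   0.35]
top 133 [[0.583, -0.276, 0.071], [0.637, -0.193, 0.113]]
top 114 [[0.485, -0.214, 0.085], [0.54, -0.196, 0.112]]
side 114 [[0.582, -0.28, 0.047], [0.591, -0.211, 0.102]]
side 107 [[0.485, -0.285, 0.048], [0.493, -0.213, 0.102]]
```

View pics/ns.png

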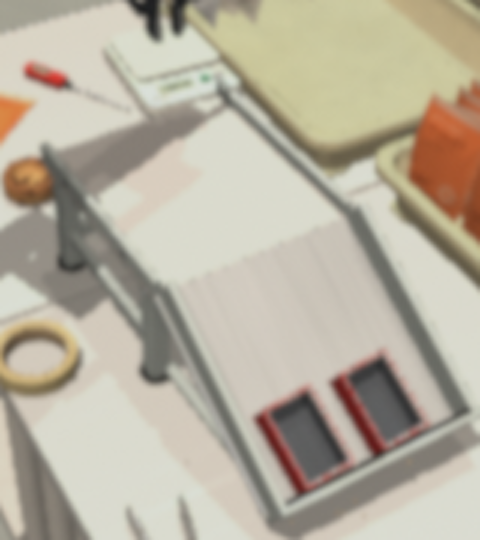

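View pics/nt.png

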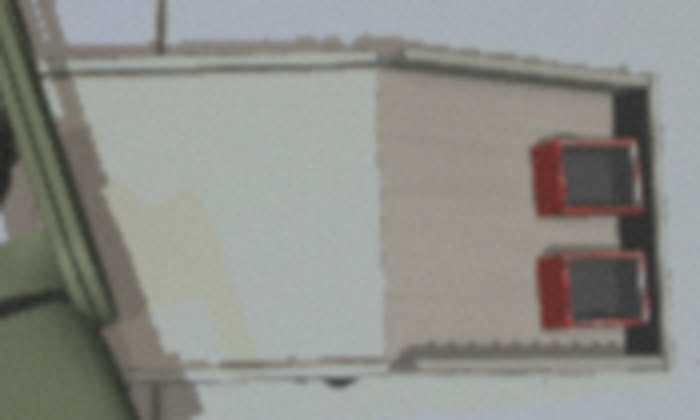

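```bash
python3 -c "
from station import hand_in;print(hand_in())"
```

```text
the job is handed in; nothing more can be done
None
```

I tipped both tins mouth up and pushed them over the lip. They ran down and lie side by side at the stop, and I handed the job in at about 14.5 s of the 58 s allowed.

The last pictures gave these readings:
- **Position:** both tins are about 185 mm beyond the lip, within the required 85 to 220 mm. Their centres are about 97 mm apart (at least 50 mm needed), and both are clear of the side walls.
- **Mouths:** both face up and the tins look flat on the slope. I judged this by eye and did not measure the angle.
- **At rest:** I saw no movement of the first tin between pictures. For the second tin I have only one picture after it settled, taken about a second after the push ended.
- **Robot:** it was clear of everything. The wrist force readings I saw stayed within about 2 N.
- **Cakes and timer:** the arm did not go near them. I did not measure their positions again at the end.

No check failed or disagreed. One fingertip came close to the deck during the last push, so I raised it before finishing.

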